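# Offer a board up to the bench vice

## Task

Slide the vice's front jaw fully open (its red upright handle is there to pull on) until you feel it come against its stop, and let go of it; then take the pale pine board out of the rack, carry it over the chisel block without bumping the block, and stop with it hovering about 15 mm above the open jaws: upright, faces parallel to the jaws, centred over the gap both ways, and touching nothing but your gripper. Finish while holding it there, so that I can check the fit before it is lowered and clamped, and leave everything else where it is.

Things in the scene. Friction and masses are not known exactly. Their poses are not given: they have to be found in the camera images.
- vise: Blue bench vice fixed to the bench, 140 mm high; its position and yaw vary. Origin on the bench under the middle of the fixed jaw's gripping face. Its own x points from the sliding jaw to the fixed jaw (the sliding jaw is on the -x side, nearest the robot), its y runs along the jaws, z up. Both jaws are 120 mm wide (y) with flat tops at 140 mm above the bench; each is about 35 mm thick. Behind the fixed jaw the vice goes on for 65 mm more, lower than the jaws.
- jaw (a joint): Travel of the sliding jaw towards the vice's own -x, in m: 0 is nearly shut (gap 4 mm), 0.036 is fully open against a rigid stop (gap 40 mm). It starts at 0 to 0.012. It drags with about 5 N, has no spring and stays where it is left.
- pull (a point): Grip point of the red upright pull handle on the sliding jaw, moving with it: a round rod of 20 mm diameter standing from 100 to 165 mm above the bench; this point is on its axis, 145 mm above the bench. The jaw's outer face is 39 mm away (rod axis to face) towards the vice's +x; both sides along y are free. Axes as the vice's.
- gap (a point): Point on the fixed vice at the height of the jaw tops, in the middle of the gap when the sliding jaw is fully open (20 mm to the vice's -x from the fixed jaw's face) and half way along the jaws. Axes as the vice's. It is the target: the underside of the board belongs about 15 mm above it.
- board: The pale pine board to be held: 18 x 90 x 120 mm (its own x, y, z: thickness, width, height), standing upright in a slot of the rack (which of the three slots varies); origin at the centre of its underside. Mass 80 to 170 g. Its faces (thickness, x) are the ones to grip and must come parallel to the jaws; either way round is good.
- board_dark: Dark brown board, leave alone: 18 x 90 x 120 mm (its own x, y, z: thickness, width, height), standing upright in a slot of the rack (which of the three slots varies); origin at the centre of its underside.
- board_green: Green painted board, leave alone: 18 x 90 x 120 mm (its own x, y, z: thickness, width, height), standing upright in a slot of the rack (which of the three slots varies); origin at the centre of its underside.
- rack: Plywood rack fixed to the bench, 190 x 120 mm; position and yaw vary. Origin under its centre. Three slots side by side along its own x at -58, 0 and +58 mm; slot floors are 10 mm and slot walls 36 mm above the bench; the boards stand with about 2 mm of play, their axes parallel to the rack's. There are 40 mm between neighbouring boards.
- toolblock: Wooden chisel block fixed to the bench between rack and vice, 260 mm long (its own x), 56 mm wide (y), 70 mm high, with upright chisel handles up to 150 mm above the bench. Origin under its centre; position and yaw vary.
- glue: White glue bottle with orange cap, 56 mm diameter, 150 mm high, origin under its centre. Leave alone.
- tin: Green labelled tin, 74 mm diameter, 90 mm high, origin under its centre. Leave alone.
- screwdriver: Screwdriver, 180 mm long, lying on the bench beyond the chisel block. Leave alone.
- sanding_block: Cork sanding block, 100 x 60 x 30 mm, origin under its centre. Leave alone.
- square: Try square lying flat: dark wooden stock 22 x 110 x 18 mm with a steel blade 160 mm long; origin under the stock. Leave alone.
There are look-alikes about, which are no part of the job. Leave any blue look-alike of the board alone.

How it is judged (in metres and radians):
On the way, in this order (a step that is already met when the one before it is completed fails the run):
1. the sliding jaw is fully open, against its stop (value of joint jaw above 0.033 m), for 0.2 s.
2. the pine board is lifted clear of the rack, in the gripper, with the jaw left open (value of joint jaw above 0.033 m and height (world z) of board above 0.06 m and contact force between board and the fingers above 1 N), for 0.2 s.
At the end, for the whole second after the job is handed in: Jaw within 3 mm of its stop; pine board held still in the gripper, underside 4 to 30 mm above the jaw tops, centred over the gap within 9 mm across and 13 mm along the jaws, upright and parallel within 0.1 rad; board and gripper not touching the vice, board not touching the chisel block (value of joint jaw above 0.033 m and z of board in the frame of gap between 0.004 and 0.03 m and x of board in the frame of gap between -0.009 and 0.009 m and y of board in the frame of gap between -0.013 and 0.013 m and angle between the x axis of board and the x axis of vise, either way round below 0.1 rad and angle between board's own z axis and vertical below 0.1 rad and contact force between board and the fingers above 1 N and contact force between board and vise below 0.1 N and contact force between board and toolblock below 0.1 N and contact force between each of the arm, the fingers and vise below 0.5 N and linear speed of board below 0.02 m/s and angular speed of board below 0.15 rad/s); the arm keeps its last pose, push and grip.
It fails at once if the board or the robot bumps the chisel block (contact force between any of board, the arm, the fingers and toolblock above 2 N).
It fails at once if the board hits the vice (contact force between board and vise above 3 N).
It fails at once if another loose thing is moved by more than 30 mm or a standing one is tipped (distance of any of board_dark, board_green, glue, tin, screwdriver, sanding_block, square from where it was at the start of the episode above 0.03 m or angle between any of board_dark, board_green, glue, tin's own z axis and vertical above 0.5 rad).
It also fails if it takes over 64 s, if anything falls off the work surface, if the arm or the gripper's body presses on something with over 40 N, if the wrist force passes 120 N, or if a joint passes its speed limit or range.

## Robot

A 7-joint arm with a two-finger parallel gripper is mounted at the origin on the work surface. World frame = base frame: x ahead of the robot, y to its left, z up, the work surface at z = 0. Lengths are in m, angles in degrees, forces in N, time in s.
With the tool pointing down it reaches from about 0.4 to 0.9 m from the base axis. Payload 5.5 kg.
Tool frame: the origin (TCP) lies midway between the tips of the shut fingers; the grasp point (between the pads) lies 19 mm behind it (bot.hold_point_z is the distance from the TCP to the grasp point, in m); z points along the fingers, y is the line along which they close (so a half turn about z gives the same grasp; the last joint's range is limited). The gripper opens to 92 mm and grips with 3 to 60 N. Pads are 19 mm wide; open, the fingers measure 130 mm over their backs; the gripper's body (75 mm by 190 mm) begins 47 mm behind the grasp point.
Start: joints at [-60.665, 28.699, -24.465, 88.831, 12.651, 65.22, -12.049], TCP at [0.16, 0.63, 0.191] pointing down, gripper open.
Joint ranges: [-164.97, 164.97], [-17.58, 116.51], [-87.97, 89.64], [11.32, 138.91], [-80.73, 260.73], [10.89, 115.49], [-147.41, 147.41]. Speed limits (degrees/s): [147.25, 147.25, 180, 180, 180, 180, 180].

## Interface

Orientations are given as a 3x3 rotation matrix whose columns are the frame's x, y, z axes.
In Python, from rig import bot gives the robot as it stands.
- The arm moves only by the tool arm_command, never from a script. Its argument "commands" is a list of rows, each a list of 3 entries, a list of its own where there are three numbers: the shift along the tool's x, y, z in cm, then the turn, a rotation vector about the tool's x, y, z in degrees, then the finger opening in cm, from 0 to 9.18. A call has 1 to 12 rows; each row shifts and turns the commanded pose from where the row before left it, along the tool's axes as they then stand; what a row does not reach is not made up. A row lasts 1/10 s, in which the tool goes at most 50 mm and 8.59 degrees, less where a joint would pass 70% of its speed; a pose out of reach is approached as far as the arm can. A call with a gripper value outside its range is refused whole. The fingers move at their own pace and stop on an object; the grip force is fixed at half the most. Time passes only in rows, so rows that do not move let the fingers close. It gives the time, the measured TCP pose, the force, the opening and the grip force at its end, in the units of the state.
- bot.get_obs(): the state, without advancing time (a new reading comes with each control period).
- bot.read_camera(name): name is "scene" or "top" or "wrist"; returns the picture (384x512x3 uint8, red, green, blue); there is no depth.
- bot.camera_info(name): a dict with "fovy" (degrees; the focal length in pixels is half the picture's height over the tangent of half this angle, whatever the lens; pixels are square), "cx", "cy" (the principal point, pixels), "world_from_camera" (4x4, takes a point from camera to world coordinates); the wrist camera has in their place "mount" (4x4, takes a point from camera to tool coordinates, whose origin is the TCP and whose axes are the flange's). Camera axes: x right, y up, looking along -z (the intrinsics and any distortion apply to the point x, -y, -z); pixel columns grow to the right and rows downward; lengths in m; the calibration is good to about 2 mm. The wrist camera is an equidistant fisheye: a pixel r from the principal point sees the ray r / f radians off the axis. A picture is of the moment at which its call begins: read the wrist's pose just before it. camera_info takes no time and is no camera call.
- bot.finish_job(): hands the job in; it is judged then, once.
The state is a dict: "time": time; "qpos": joint angles; "qd": joint speeds; "joint_torque": joint torques, N m; "tcp_pos": TCP position; "tool_rot": TCP orientation; "force": force on the tool from outside, world axes, zero at the start; "ft_torque": the same for the moment, N m; "grip_width": finger opening in m; "grasp_force": force on a finger pad.
Only numpy, scipy, OpenCV 4.12 (cv2) and the standard library are available. Lean on these libraries where they do the work, as an engineer would, in place of code of your own. Each camera call takes 0.05 s, during which the arm holds its last target. There are 200 camera calls.

## Working session

There is one attempt and no reset: what is moved stays moved. The work goes in short steps, Python scripts to look and compute and a tool call to move; the robot and the scene stay as the last step left them, time stands still between calls to the robot, and variables do not carry over. Pictures are saved under pics/ and viewed, at most 10 in all, crops included, and the job is handed in when it is done.

Besides the shell and the picture viewer there is one more tool, called after "Request:" as name(argument=value, ...), one argument or row to a line, values as JSON. arm_command: Moves the arm, as the interface text tells. Its arguments: {"type":"object","properties":{"commands":{"type":"array"}},"required":["commands"]}

```bash
mkdir -p pics
python3 - <<'E'
from rig import bot
import cv2,numpy as np
for n in("scene","top"):
    im=bot.read_camera(n); cv2.imwrite(f"pics/{n}0.png",cv2.cvtColor(im,cv2.COLOR_RGB2BGR)); 
    i=bot.camera_info(n); print(n,i['fovy'],i['cx'],i['cy'],i.keys()); print(np.round(i['world_from_camera'],4).tolist())
i=bot.camera_info("wrist");print(i)
o=bot.get_obs();print(o['time'],o['tcp_pos'],np.round(o['tool_rot'],3).tolist(),o['grip_width'])
a=[cv2.imread(f"pics/{n}0.png") for n in("scene","top")]
E
```

```text
scene 51.78497354933549 253.2474742581826 186.4932564909242 dict_keys(['fovy', 'cx', 'cy', 'world_from_camera'])
[[-0.8889, -0.387, 0.2452, 0.8988], [0.4581, -0.7563, 0.4672, 0.5691], [0.0046, 0.5276, 0.8495, 1.2525], [0.0, 0.0, 0.0, 1.0]]
top 46.047898192481654 253.80056868629396 194.1509026767822 dict_keys(['fovy', 'cx', 'cy', 'world_from_camera'])
[[-0.0003, 0.9985, -0.0548, 0.4854], [-1.0, -0.0, 0.0056, -0.0516], [0.0056, 0.0548, 0.9985, 1.5459], [0.0, 0.0, 0.0, 1.0]]
{'fovy': 65.70646984690485, 'cx': 258.61986691200224, 'cy': 193.2155305671348, 'mount': array([[ 4.11449973e-04,  9.52414922e-01,  3.04804277e-01,
         8.27771997e-02],
       [ 9.99999767e-01, -2.25756710e-04, -6.44465426e-04,
        -6.51166769e-04],
       [-5.44986877e-04,  3.04804471e-01, -9.52414793e-01,
        -1.94545253e-01],
       [ 0.00000000e+00,  0.00000000e+00,  0.00000000e+00,
         1.00000000e+00]])}
0.1 [0.15992518 0.62929756 0.18996892] [[-0.969, 0.246, -0.0], [0.246, 0.969, -0.002], [0.0, -0.002, -1.0]] 0.09181713112094321
```

View pics/scene0.png

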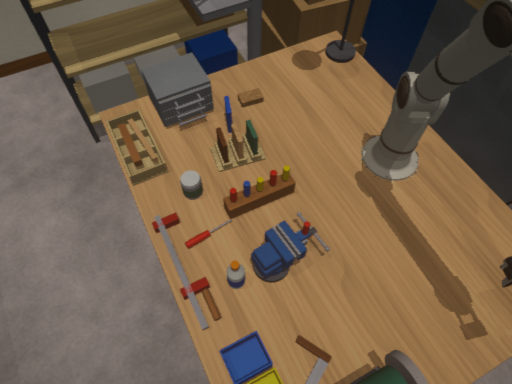

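View pics/top0.png

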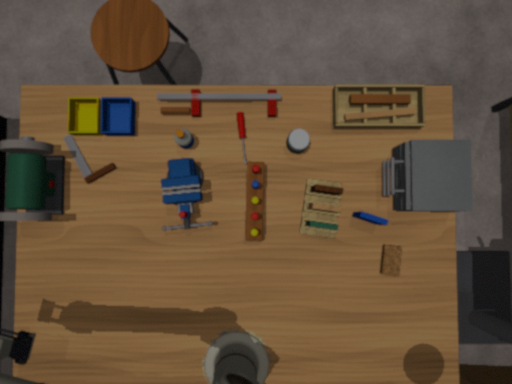

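The pictures show the vice at top (183,190) with its red handle at (183,214), the chisel block at (256,200) and the rack at (322,208). Candidates for the pine board (top view):
- Board in the middle slot at (322,208).
- Dark board at (325,190).
- Green board at (321,225).
- Blue look-alike at (370,217).
- Cork block at (391,260).
- Slats in the tray at (378,115).

I choose the middle slot and will check it in a close crop.

Run:
```python
import cv2,numpy as np
s=cv2.imread("pics/scene0.png");t=cv2.imread("pics/top0.png")
def c(im,x,y,w,h,k): return cv2.resize(im[y:y+h,x:x+w],(w*k,h*k),interpolation=cv2.INTER_CUBIC)
A=c(t,150,145,80,60+30,5);B=c(t,290,165,80,90,5)   # 400x450
im=np.hstack([A,B]); im=cv2.convertScaleAbs(im,alpha=1.5)
cv2.imwrite("pics/ctop.png",im)
A=c(s,245,210,80,70,5);B=c(s,205,90,80,80,5)[:350]
A=c(s,245,205,80,80,5);B=c(s,205,90,80,80,5)
cv2.imwrite("pics/cscene.png",cv2.convertScaleAbs(np.hstack([A,B]),alpha=1.3))
```

```text
(no output)
```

View pics/ctop.png

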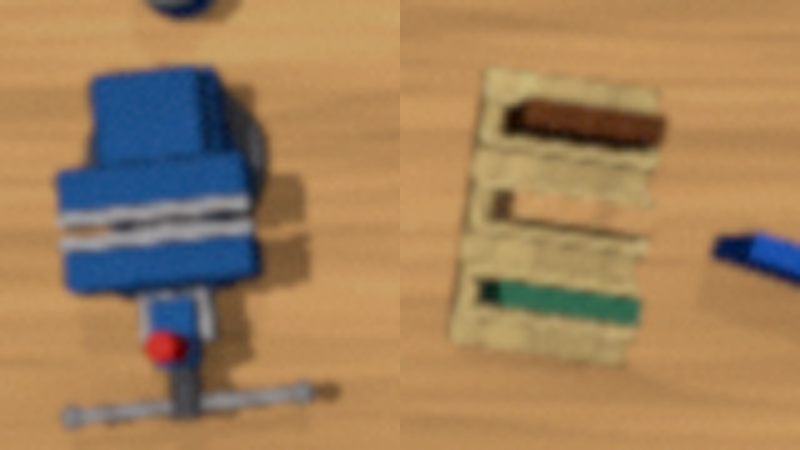

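View pics/cscene.png

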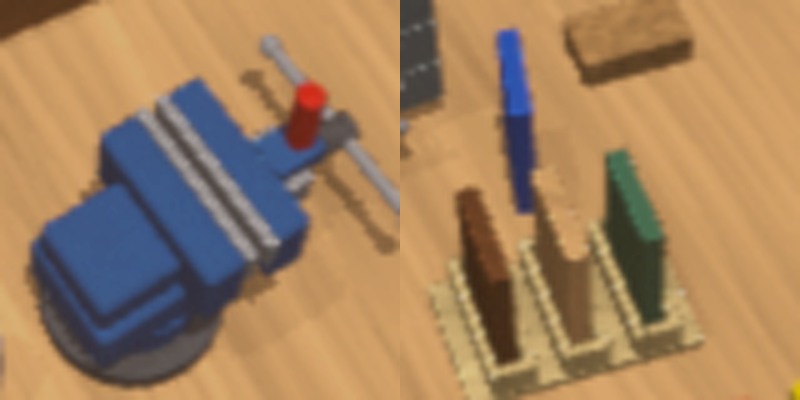

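The crops confirm it: the pine board is in the middle slot (crop 515-650, 195-235), between the dark and green ones. The fixed jaw's face edge runs from (62,224) to (250,206), and the red rod's top is at (162,348).

```bash
cat > h.py <<'E'
import numpy as np,cv2
from rig import bot
def ray(n,uv,z):
    i=bot.camera_info(n);f=192/np.tan(np.radians(i['fovy']/2));T=i['world_from_camera']
    d=T[:3,:3]@np.array([(uv[0]-i['cx'])/f,-(uv[1]-i['cy'])/f,-1]);o=T[:3,3]
    return o+d*(z-o[2])/d[2]
E
python3 - <<'E'
from h import *
def t(u,v,z,ox=150,oy=145): p=ray("top",(ox+(u+.5)/5-.5,oy+(v+.5)/5-.5),z);return p
def s(u,v,z,ox=245,oy=205): return ray("scene",(ox+(u+.5)/5-.5,oy+(v+.5)/5-.5),z)
def show(n,a,b):
    print(n,a.round(4)[:2],b.round(4)[:2],"mid",((a+b)/2).round(4)[:2],"len",np.linalg.norm(a-b).round(4),"ang",np.degrees(np.arctan2(*(a-b)[:2])).round(2)) # angle of y axis: 
show("fixed top",t(62,224,.14),t(250,206,.14))
show("fixed scn",s(140,112,.14),s(250,260,.14))
show("slide top",t(62,240,.14),t(253,224,.14))
show("slide scn",s(160,98,.14),s(273,246,.14))
print("rod top",t(164,347,.165),"scene",s(311,93,.165))
R=lambda u,v,z:t(u-400,v,z,290,165)
S=lambda u,v,z:s(u-400,v,z,205,90)
show("pine top",R(513,205,.13),R(652,220,.13))
show("pine scn",S(545,185,.13),S(578,250,.13))
show("green top",R(500,294,.13),R(640,312,.13))
show("dark top",R(520,115,.13),R(662,130,.13))
show("rack L",R(487,72,.036),R(452,342,.036))
# toolblock
for uv in [(247,163),(266,163),(246,240),(264,240)]: print(ray("top",uv,.07).round(3))
E
```

```text
fixed top [0.5775 0.2264] [0.5887 0.1094] mid [0.5831 0.1679] len 0.1175 ang -5.49
fixed scn [0.5921 0.1167] [0.5807 0.2324] mid [0.5864 0.1746] len 0.1163 ang 174.37
slide top [0.5675 0.2263] [0.5775 0.1075] mid [0.5725 0.1669] len 0.1192 ang -4.81
slide scn [0.5763 0.1139] [0.5639 0.231 ] mid [0.5701 0.1725] len 0.1178 ang 173.96
rod top [0.50061076 0.15846821 0.165     ] scene [0.4995546  0.16335858 0.165     ]
pine top [ 0.5272 -0.2428] [ 0.5178 -0.3299] mid [ 0.5225 -0.2864] len 0.0877 ang 6.17
pine scn [ 0.5203 -0.3123] [ 0.5255 -0.2466] mid [ 0.5229 -0.2794] len 0.0659 ang -175.4
green top [ 0.4715 -0.2342] [ 0.4602 -0.3218] mid [ 0.4659 -0.278 ] len 0.0883 ang 7.33
dark top [ 0.5838 -0.2476] [ 0.5744 -0.3369] mid [ 0.5791 -0.2922] len 0.0898 ang 6.04
rack L [ 0.6193 -0.2387] [ 0.4387 -0.2141] mid [ 0.529  -0.2264] len 0.1823 ang 97.75
[ 0.669 -0.038  0.07 ]
[ 0.669 -0.1    0.07 ]
[ 0.417 -0.035  0.07 ]
[ 0.417 -0.093  0.07 ]
```

Request:
arm_command(
  commands=[
    [[0,0,-2],[0,0,-6.5],9.18],
    [[0,0,-2],[0,0,-6.5],9.18],
    [[0,0,-2],[0,0,-6.6],9.18],
    [[-2.5,-4.0,0],[0,0,0],9.18],
    [[-2.5,-4.0,0],[0,0,0],9.18],
    [[-2.5,-4.0,0],[0,0,0],9.18],
    [[-2.5,-4.0,0],[0,0,0],9.18],
    [[-2.5,-4.0,0],[0,0,0],9.18],
    [[-2.5,-4.0,0],[0,0,0],9.18],
    [[-2.5,-4.0,0],[0,0,0],9.18],
    [[-2.5,-4.0,0],[0,0,0],9.18],
    [[-2.5,-4.0,0],[0,0,0],9.18],
  ],
)

```text
time: 1.3
tcp_pos: [0.4183, 0.2906, 0.2508]
tool_rot: [[-0.996, -0.093, -0.0], [-0.093, 0.996, -0.0], [0.0, -0.0, -1.0]]
force: [0.7, -0.1, 0.1]
grip_width: 0.0916
grasp_force: 0.0
```

Request:
arm_command(
  commands=[
    [[-2,-4.0,0],[0,0,0],9.18],
    [[-1.5,-3.5,0],[0,0,0],9.18],
    [[0,0,0],[0,0,0],9.18],
    [[0,0,0],[0,0,0],9.18],
  ],
)

```text
time: 1.7
tcp_pos: [0.4595, 0.2202, 0.2505]
tool_rot: [[-0.996, -0.091, -0.001], [-0.091, 0.996, -0.0], [0.001, 0.0, -1.0]]
force: [-0.6, 0.4, 0.2]
grip_width: 0.0919
grasp_force: 0.0
```

Request:
arm_command(
  commands=[
    [[-1.8,-3.1,0],[0,0,0],9.18],
    [[-1.7,-3.1,0],[0,0,0],9.18],
    [[0,0,0],[0,0,0],9.18],
    [[0,0,0],[0,0,0],9.18],
  ],
)

```text
time: 2.1
tcp_pos: [0.4995, 0.1637, 0.2506]
tool_rot: [[-0.996, -0.094, -0.001], [-0.094, 0.996, 0.001], [0.001, 0.001, -1.0]]
force: [-0.0, 1.0, 0.1]
grip_width: 0.0918
grasp_force: 0.0
```

```bash
cat >> h.py <<'E'
def wray(uv,z,pose):
    p,R=pose;i=bot.camera_info("wrist");f=192/np.tan(np.radians(i['fovy']/2))
    v=np.array([uv[0]-i['cx'],uv[1]-i['cy']]);r=np.hypot(*v);th=r/f;M=i['mount']
    d=np.array([np.sin(th)*v[0]/r,-np.sin(th)*v[1]/r,-np.cos(th)])
    d=R@(M[:3,:3]@d);o=p+R@M[:3,3]
    return o+d*(z-o[2])/d[2]
def wproj(P,pose):
    p,R=pose;i=bot.camera_info("wrist");f=192/np.tan(np.radians(i['fovy']/2));M=i['mount']
    c=M[:3,:3].T@(R.T@(np.array(P)-p)-M[:3,3]);th=np.arctan2(np.hypot(c[0],c[1]),-c[2])
    k=f*th/np.hypot(c[0],c[1]);return np.array([i['cx']+k*c[0],i['cy']-k*c[1]])
def wshot(name):
    o=bot.get_obs();im=bot.read_camera("wrist");cv2.imwrite(name,cv2.cvtColor(im,cv2.COLOR_RGB2BGR))
    pose=(np.array(o['tcp_pos']),np.array(o['tool_rot']));np.savez(name+".npz",p=pose[0],R=pose[1]);return pose
def lpose(name): d=np.load(name+".npz");return d['p'],d['R']
E
python3 -c "
from h import *
p=wshot('pics/w1.png');print(p)
print(wproj([.5,.161,.165],p))"
```

```text
(array([0.49948314, 0.16373452, 0.25058794]), array([[-9.95601924e-01, -9.36794076e-02, -9.88825775e-04],
       [-9.36800807e-02,  9.95602134e-01,  6.57775315e-04],
       [ 9.22857050e-04,  7.47515648e-04, -9.99999295e-01]]))
[256.23503091 187.04878534]
```

View pics/w1.png

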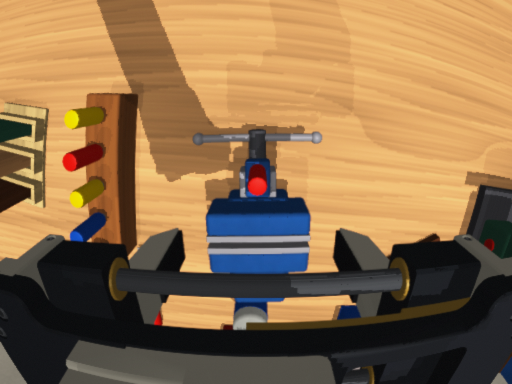

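The wrist view shows the rod top at (258,186), predicted (256,187). The jaws are level in the picture, ends at columns 208 and 309, and the gap is at row 246.

Run:
```python
from h import *
p=lpose('pics/w1.png')
im=cv2.imread('pics/w1.png')
print("rod",wray((258,186),.165,p))
for c in (225,292): print(c,im[196:280,c].sum(1).tolist())
for r in (225,262): print(r,im[r,198:218].tolist(),im[r,300:320].tolist())
```

```text
rod [0.49876807 0.16262686 0.165     ]
225 [299, 268, 175, 105, 89, 90, 88, 93, 93, 97, 98, 94, 89, 93, 91, 97, 96, 116, 164, 217, 243, 261, 278, 283, 283, 282, 279, 272, 274, 275, 272, 276, 272, 274, 273, 271, 273, 274, 259, 240, 311, 483, 525, 525, 522, 507, 346, 198, 170, 173, 172, 197, 339, 509, 524, 517, 515, 462, 332, 269, 279, 284, 281, 279, 278, 274, 276, 274, 272, 272, 273, 272, 274, 274, 272, 265, 258, 179, 98, 89, 103, 110, 109, 112]
292 [469, 348, 147, 94, 95, 95, 93, 96, 93, 97, 93, 94, 93, 92, 95, 97, 112, 162, 217, 245, 266, 286, 295, 293, 293, 288, 291, 288, 292, 287, 287, 285, 286, 282, 278, 277, 278, 260, 210, 276, 492, 549, 546, 541, 522, 419, 227, 173, 171, 171, 180, 285, 511, 543, 541, 531, 493, 385, 284, 278, 287, 285, 284, 284, 283, 280, 279, 280, 281, 279, 277, 274, 276, 272, 265, 299, 381, 285, 120, 97, 131, 149, 137, 141]
225 [[108, 174, 230], [107, 174, 230], [105, 174, 229], [106, 172, 229], [106, 172, 229], [107, 172, 229], [106, 171, 229], [103, 160, 216], [95, 86, 96], [126, 68, 31], [145, 76, 29], [157, 84, 31], [161, 86, 33], [162, 86, 34], [162, 86, 
[... 351 characters left out ...]
125, 200, 242], [124, 199, 241], [125, 199, 241]]
262 [[112, 182, 235], [112, 181, 235], [111, 181, 234], [111, 179, 234], [112, 179, 234], [110, 178, 233], [110, 179, 233], [110, 179, 233], [110, 179, 234], [110, 179, 234], [111, 175, 231], [102, 134, 182], [110, 72, 63], [131, 68, 27], [146, 77, 29], [153, 81, 30], [153, 80, 29], [154, 80, 30], [155, 80, 30], [156, 82, 31]] [[161, 86, 32], [161, 85, 32], [160, 85, 32], [160, 85, 32], [160, 85, 32], [150, 79, 30], [139, 76, 35], [124, 91, 92], [95, 135, 181], [99, 160, 217], [99, 162, 221], [100, 163, 221], [100, 165, 222], [101, 165, 224], [101, 165, 223], [101, 165, 222], [101, 165, 223], [102, 166, 224], [101, 166, 224], [102, 167, 225]]
```

Request:
arm_command(
  commands=[
    [[0,-0.2,3],[0,0,0],9.18],
    [[0,0,3],[0,0,0],9.18],
    [[0,0,3],[0,0,0],9.18],
    [[0,0,3],[0,0,0],9.18],
    [[0,0,0.4],[0,0,0],9.18],
    [[0,0,0],[0,0,0],9.18],
  ],
)

```text
time: 2.75
tcp_pos: [0.4989, 0.1622, 0.1266]
tool_rot: [[-0.995, -0.096, -0.002], [-0.096, 0.995, 0.0], [0.002, 0.0, -1.0]]
force: [0.8, 0.3, 0.5]
grip_width: 0.0918
grasp_force: 0.0
```

Request:
arm_command(
  commands=[
    [[0,0,0],[0,0,0],1.0],
    [[0,0,0],[0,0,0],1.0],
    [[0,0,0],[0,0,0],1.0],
    [[0,0,0],[0,0,0],1.0],
    [[0,0,0],[0,0,0],1.0],
    [[0,0,0],[0,0,0],1.0],
    [[0,0,0],[0,0,0],1.0],
    [[0,0,0],[0,0,0],1.0],
  ],
)

```text
time: 3.55
tcp_pos: [0.5002, 0.1606, 0.1268]
tool_rot: [[-0.996, -0.093, -0.0], [-0.093, 0.996, -0.0], [0.0, -0.0, -1.0]]
force: [-0.5, -0.0, 0.2]
grip_width: 0.0328
grasp_force: 0.0
```

Run:
```python
from h import *
p=lpose('pics/w1.png')
a,b=wray((225,248),.14,p),wray((292,247.3),.14,p);print("face",a,b,np.degrees(np.arctan2(-(a-b)[0],(a-b)[1])))
for r,l,h in((225,206,309),(262,209.7,307.3)):
  a,b=wray((l,r),.14,p),wray((h,r),.14,p);print(a,b,np.linalg.norm(a-b),(a+b)/2)
```

```text
face [0.58437047 0.13205229 0.14      ] [0.57616311 0.2095836  0.14      ] -173.9572498037753
[0.55724305 0.10896159 0.14      ] [0.54631036 0.22503291 0.14      ] 0.11658504853017267 [0.55177671 0.16699725 0.14      ]
[0.60567642 0.11450118 0.14      ] [0.59475996 0.23095547 0.14      ] 0.11696482395231869 [0.60021819 0.17272833 0.14      ]
```

Request:
arm_command(
  commands=[
    [[0,0,0],[0,0,0],1.0],
    [[0,0,0],[0,0,0],1.0],
    [[0,0,0],[0,0,0],1.0],
    [[0,0,0],[0,0,0],1.0],
  ],
)

```text
time: 3.95
tcp_pos: [0.5001, 0.1621, 0.1269]
tool_rot: [[-0.996, -0.094, 0.0], [-0.094, 0.996, 0.002], [-0.0, 0.002, -1.0]]
force: [0.6, 6.2, -2.3]
grip_width: 0.0168
grasp_force: 30.0
```

Request:
arm_command(
  commands=[
    [[0.5,0,0],[0,0,0],1.0],
    [[0.5,0,0],[0,0,0],1.0],
    [[0.5,0,0],[0,0,0],1.0],
    [[0.4,0,0],[0,0,0],1.0],
  ],
)

```text
time: 4.35
tcp_pos: [0.483, 0.1603, 0.127]
tool_rot: [[-0.996, -0.094, 0.004], [-0.094, 0.996, 0.002], [-0.004, 0.002, -1.0]]
force: [5.4, 6.0, -8.5]
grip_width: 0.0168
grasp_force: 30.0
```

Request:
arm_command(
  commands=[
    [[0.3,0,0],[0,0,0],1.0],
    [[0.3,0,0],[0,0,0],1.0],
    [[0.2,0,0],[0,0,0],1.0],
    [[0,0,0],[0,0,0],1.0],
  ],
)

```text
time: 4.75
tcp_pos: [0.4745, 0.1594, 0.127]
tool_rot: [[-0.996, -0.094, 0.003], [-0.094, 0.996, 0.002], [-0.003, 0.002, -1.0]]
force: [4.0, 5.9, -5.5]
grip_width: 0.017
grasp_force: 30.0
```

Request:
arm_command(
  commands=[
    [[0.2,0,0],[0,0,0],1.0],
    [[0.2,0,0],[0,0,0],1.0],
    [[0,0,0],[0,0,0],1.0],
  ],
)

```text
time: 5.05
tcp_pos: [0.4706, 0.159, 0.127]
tool_rot: [[-0.996, -0.094, 0.003], [-0.094, 0.996, 0.002], [-0.003, 0.002, -1.0]]
force: [3.8, 5.6, -4.9]
grip_width: 0.017
grasp_force: 30.0
```

Request:
arm_command(
  commands=[
    [[0.2,0,0],[0,0,0],1.0],
    [[0.2,0,0],[0,0,0],1.0],
    [[0,0,0],[0,0,0],1.0],
  ],
)

```text
time: 5.35
tcp_pos: [0.4676, 0.1587, 0.1271]
tool_rot: [[-0.996, -0.094, 0.004], [-0.094, 0.996, 0.002], [-0.005, 0.002, -1.0]]
force: [4.9, 5.3, -8.7]
grip_width: 0.0167
grasp_force: 30.0
```

Request:
arm_command(
  commands=[
    [[0.2,0,0],[0,0,0],1.0],
    [[0.1,0,0],[0,0,0],1.0],
    [[0,0,0],[0,0,0],1.0],
  ],
)

```text
time: 5.65
tcp_pos: [0.4675, 0.1587, 0.1273]
tool_rot: [[-0.996, -0.093, 0.009], [-0.093, 0.996, 0.004], [-0.01, 0.003, -1.0]]
force: [13.5, 6.2, -15.6]
grip_width: 0.0169
grasp_force: 30.0
```

The stop is felt: the motion ended at x = 0.4675 and the force rose. The rod there puts the gap at about (0.561, 0.168), which agrees with vision. I release and rise.

Request:
arm_command(
  commands=[
    [[-0.2,0,0],[0,0,0],4],
    [[0,0,0],[0,0,0],6],
    [[0,0,0],[0,0,0],6],
    [[0,0,0],[0,0,0],6],
    [[0,0,0],[0,0,0],6],
    [[0,0,0],[0,0,0],6],
  ],
)

```text
time: 6.25
tcp_pos: [0.4643, 0.1571, 0.127]
tool_rot: [[-0.996, -0.093, -0.0], [-0.093, 0.996, -0.0], [0.0, -0.0, -1.0]]
force: [0.2, -0.6, 1.1]
grip_width: 0.0583
grasp_force: 0.0
```

Request:
arm_command(
  commands=[
    [[0,0,-2],[0,0,0],6],
    [[0,0,-4],[0,0,0],6],
    [[0,0,-4],[0,0,0],6],
    [[0,0,-4],[0,0,0],6],
    [[0,0,-4],[0,0,0],6],
    [[0,0,-3],[0,0,0],6],
    [[0,0,0],[0,0,0],6],
    [[0,0,0],[0,0,0],6],
  ],
)

```text
time: 7.05
tcp_pos: [0.4645, 0.1573, 0.3373]
tool_rot: [[-0.996, -0.093, 0.001], [-0.093, 0.996, 0.0], [-0.001, 0.0, -1.0]]
force: [-0.2, -0.6, -0.4]
grip_width: 0.0599
grasp_force: 0.0
```

```bash
python3 -c "
from h import *
o=bot.get_obs();print(np.round(o['qpos'],1))"
```

```text
[ -9.1   4.1 -13.6 100.    1.   75.9  72.5]
```

Request:
arm_command(
  commands=[
    [[0,0,0],[0,0,8.5],4],
    [[0,0,0],[0,0,8.5],4],
    [[0,0,0],[0,0,8.5],4],
    [[0,0,0],[0,0,8.5],4],
    [[0,0,0],[0,0,8.5],4],
    [[0,0,0],[0,0,8.5],4],
    [[0,0,0],[0,0,8.5],4],
    [[0,0,0],[0,0,8.5],4],
    [[0,0,0],[0,0,8.5],4],
    [[0,0,0],[0,0,8.5],4],
    [[0,0,0],[0,0,8.5],4],
    [[0,0,0],[0,0,8.5],4],
  ],
)

```text
time: 8.25
tcp_pos: [0.4632, 0.1568, 0.3347]
tool_rot: [[0.122, 0.993, -0.004], [0.993, -0.122, -0.001], [-0.002, -0.003, -1.0]]
force: [-0.2, -0.6, -0.4]
grip_width: 0.0398
grasp_force: 0.0
```

Request:
arm_command(
  commands=[
    [[-3.6,0.9,0],[0,0,0],4],
    [[-3.6,0.9,0],[0,0,0],4],
    [[-3.6,0.9,0],[0,0,0],4],
    [[-3.6,0.9,0],[0,0,0],4],
    [[-3.6,0.9,0],[0,0,0],4],
    [[-3.6,0.9,0],[0,0,0],4],
    [[-3.6,0.9,0],[0,0,0],4],
    [[-3.6,0.9,0],[0,0,0],4],
    [[-3.6,0.9,0],[0,0,0],4],
    [[-3.6,0.9,0],[0,0,0],4],
    [[-3.6,0.9,0],[0,0,0],4],
    [[-3,0.9,0],[0,0,0],4],
  ],
)

```text
time: 9.45
tcp_pos: [0.5209, -0.2803, 0.3346]
tool_rot: [[0.117, 0.993, -0.004], [0.993, -0.117, 0.001], [0.0, -0.004, -1.0]]
force: [0.2, -1.1, 0.0]
grip_width: 0.04
grasp_force: 0.0
```

Request:
arm_command(
  commands=[
    [[0,0,3],[0,0,0],4],
    [[0,0,3],[0,0,0],4],
    [[0,0,2],[0,0,0],4],
    [[0,0,0],[0,0,0],4],
    [[0,0,0],[0,0,0],4],
  ],
)

```text
time: 9.95
tcp_pos: [0.5215, -0.278, 0.2558]
tool_rot: [[0.116, 0.993, -0.003], [0.993, -0.116, 0.001], [0.001, -0.003, -1.0]]
force: [-0.1, -0.1, 0.3]
grip_width: 0.04
grasp_force: 0.0
```

```bash
python3 -c "
from h import *
p=wshot('pics/w2.png');print(p, bot.get_obs()['qpos'].round(0) if hasattr(bot.get_obs()['qpos'],'round') else '')
im=cv2.imread('pics/w2.png');cv2.imwrite('pics/w2.png',im)"
```

```text
(array([ 0.52153671, -0.27800253,  0.25583049]), array([[ 1.15839918e-01,  9.93264507e-01, -2.59463842e-03],
       [ 9.93267702e-01, -1.15837868e-01,  9.27606371e-04],
       [ 6.20801103e-04, -2.68462439e-03, -9.99996204e-01]])) [16. 18. 12. 94. -4. 69. 22.]
```

View pics/w2.png

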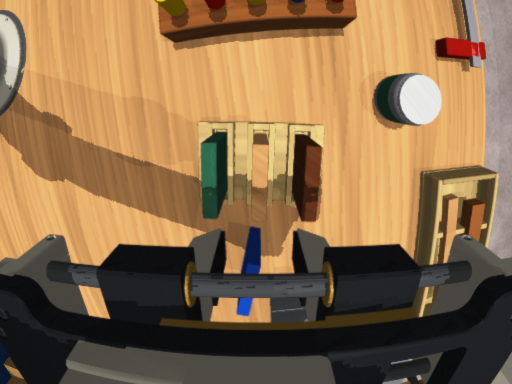

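The pine board is in the middle slot at about columns 251-269, with the top's far end at row 220; green is on the left and dark on the right.

Run:
```python
from h import *
p=lpose('pics/w2.png');im=cv2.imread('pics/w2.png')
a=np.radians(-6.7);X=np.array([np.cos(a),np.sin(a),0]);Y=np.array([-np.sin(a),np.cos(a),0])
for sx in(-1,1):
  for sy in(-1,1): print(sx,sy,wproj(np.array([.5225,-.285,.13])+X*.009*sx+Y*.045*sy,p).round(1))
c=im[115:230,235:285];cv2.imwrite('pics/w2c.png',cv2.resize(cv2.convertScaleAbs(np.hstack([c,im[115:230,195:235],im[115:230,285:330]]),alpha=1.1),None,fx=5,fy=5,interpolation=cv2.INTER_CUBIC))
```

```text
-1 -1 [252.6 219.2]
-1 1 [252.2 142. ]
1 -1 [268.  219.2]
1 1 [268.8 142.1]
```

View pics/w2c.png

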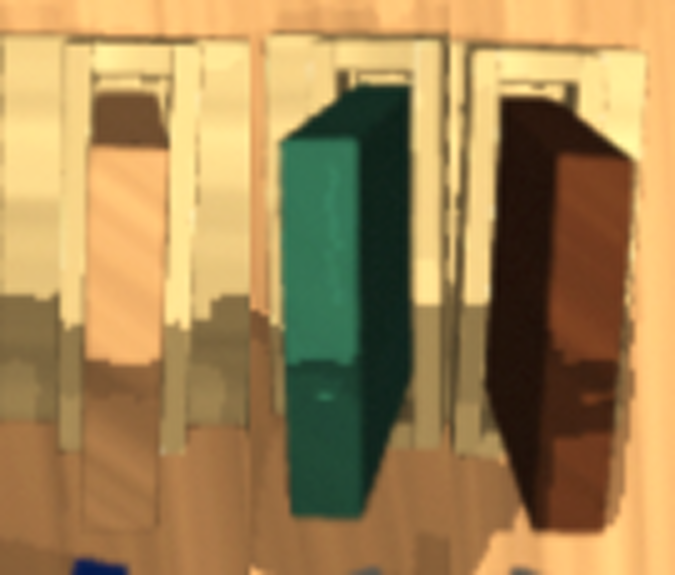

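The crop shows the pine top's corners at (253,144), (268.6,144.6), (251.6,219.6) and (266.4,220.4), close to the prediction.

Run:
```python
from h import *
p=lpose('pics/w2.png')
c=np.array([wray(u,.13,p) for u in((253,144),(268.6,144.6),(251.6,219.6),(266.4,220.4))])
print(c.round(4)); m=c.mean(0); y=(c[0]+c[1]-c[2]-c[3])/2; yaw=np.degrees(np.arctan2(-y[0],y[1]))
print("c",m,"len",np.linalg.norm(y),"w",np.linalg.norm(c[0]-c[1]),"yaw",yaw)
d=p[1].T@(m-p[0]);print("tool shift",d,"tool y yaw",np.degrees(np.arctan2(p[1][1,1],p[1][0,1])))
```

```text
[[ 0.5194 -0.2415  0.13  ]
 [ 0.5362 -0.2441  0.13  ]
 [ 0.5071 -0.329   0.13  ]
 [ 0.5242 -0.332   0.13  ]]
c [ 0.52173383 -0.28666517  0.13      ] len 0.08854641324061673 w 0.01692969946554874 yaw -7.869625842249699
tool shift [-0.0086596   0.00153706  0.12582147] tool y yaw -6.651978399386774
```

Request:
arm_command(
  commands=[
    [[-0.85,0.15,0],[0,0,1.2],4],
    [[0,0,3],[0,0,0],4],
    [[0,0,3],[0,0,0],4],
    [[0,0,3],[0,0,0],4],
    [[0,0,0],[0,0,0],4],
    [[0,0,0],[0,0,0],4],
  ],
)

```text
time: 10.6
tcp_pos: [0.5232, -0.2878, 0.168]
tool_rot: [[0.137, 0.991, 0.001], [0.991, -0.137, -0.001], [-0.001, 0.001, -1.0]]
force: [-1.0, -0.1, 0.2]
grip_width: 0.0401
grasp_force: 0.0
```

Request:
arm_command(
  commands=[
    [[0,0,2],[0,0,0],4],
    [[0,0,2],[0,0,0],4],
    [[0,0,2],[0,0,0],4],
    [[0,0,1.4],[0,0,0],4],
    [[0,0,0],[0,0,0],4],
    [[0,0,0],[0,0,0],4],
  ],
)

```text
time: 11.2
tcp_pos: [0.5237, -0.2876, 0.0942]
tool_rot: [[0.137, 0.991, 0.002], [0.991, -0.137, -0.001], [-0.001, 0.002, -1.0]]
force: [0.1, -0.7, 0.0]
grip_width: 0.0402
grasp_force: 0.0
```

Request:
arm_command(
  commands=[
    [[0,-0.15,0.3],[0,0,0],4],
    [[0,0,0],[0,0,0],1.2],
    [[0,0,0],[0,0,0],1.2],
    [[0,0,0],[0,0,0],1.2],
    [[0,0,0],[0,0,0],1.2],
    [[0,0,0],[0,0,0],1.2],
    [[0,0,0],[0,0,0],1.2],
    [[0,0,0],[0,0,0],1.2],
  ],
)

```text
time: 12.0
tcp_pos: [0.5216, -0.2869, 0.0902]
tool_rot: [[0.137, 0.991, 0.0], [0.991, -0.137, -0.0], [-0.0, 0.001, -1.0]]
force: [-0.4, 1.4, 2.7]
grip_width: 0.0172
grasp_force: 30.0
```

Request:
arm_command(
  commands=[
    [[0,0,-0.5],[0,0,0],1.2],
    [[0,0,-1],[0,0,0],1.2],
    [[0,0,-1],[0,0,0],1.2],
    [[0,0,-1.5],[0,0,0],1.2],
    [[0,0,0],[0,0,0],1.2],
  ],
)

```text
time: 12.5
tcp_pos: [0.5232, -0.2878, 0.133]
tool_rot: [[0.137, 0.991, 0.004], [0.991, -0.137, -0.002], [-0.001, 0.005, -1.0]]
force: [0.0, -0.2, -2.0]
grip_width: 0.0172
grasp_force: 30.0
```

Request:
arm_command(
  commands=[
    [[0,0,-3],[0,0,0],1.2],
    [[0,0,-3],[0,0,0],1.2],
    [[0,0,-3],[0,0,0],1.2],
    [[0,0,-3],[0,0,0],1.2],
    [[0,0,-3],[0,0,0],1.2],
    [[0,0,-2],[0,0,0],1.2],
    [[0,0,0],[0,0,-4.5],1.2],
    [[0,0,0],[0,0,-4.5],1.2],
    [[0,0,0],[0,0,-4.5],1.2],
    [[0,0,0],[0,0,0],1.2],
  ],
)

```text
time: 13.5
tcp_pos: [0.5211, -0.2867, 0.3]
tool_rot: [[-0.099, 0.995, 0.0], [0.995, 0.099, 0.0], [0.0, 0.0, -1.0]]
force: [-0.2, -0.4, -1.6]
grip_width: 0.0173
grasp_force: 30.0
```

Request:
arm_command(
  commands=[
    [[1.5,0.3,0],[0,0,0],1.2],
    [[3,0.6,0],[0,0,0],1.2],
    [[3.5,0.7,0],[0,0,0],1.2],
    [[3.5,0.7,0],[0,0,0],1.2],
    [[3.5,0.7,0],[0,0,0],1.2],
    [[3.5,0.7,0],[0,0,0],1.2],
    [[3.5,0.7,0],[0,0,0],1.2],
    [[3.5,0.7,0],[0,0,0],1.2],
    [[3.5,0.7,0],[0,0,0],1.2],
    [[3.5,0.7,0],[0,0,0],1.2],
    [[3.5,0.7,0],[0,0,0],1.2],
    [[3,0.5,0],[0,0,0],1.2],
  ],
)

```text
time: 14.7
tcp_pos: [0.5588, 0.1126, 0.3]
tool_rot: [[-0.099, 0.995, -0.0], [0.995, 0.099, 0.001], [0.001, -0.0, -1.0]]
force: [0.1, -0.4, -1.8]
grip_width: 0.0171
grasp_force: 30.0
```

Request:
arm_command(
  commands=[
    [[2.0,0.4,0],[0,0,0],1.2],
    [[1,0.2,0],[0,0,0],1.2],
    [[0,0,0],[0,0,0],1.2],
    [[0,0,0],[0,0,0],1.2],
  ],
)

```text
time: 15.1
tcp_pos: [0.5624, 0.1383, 0.2998]
tool_rot: [[-0.097, 0.995, -0.0], [0.995, 0.097, -0.001], [-0.001, -0.0, -1.0]]
force: [1.0, -0.2, -1.1]
grip_width: 0.0172
grasp_force: 30.0
```

Request:
arm_command(
  commands=[
    [[1.5,0.1,0],[0,0,0],1.2],
    [[1.4,0.05,0],[0,0,0],1.2],
    [[0,0,1.5],[0,0,0],1.2],
    [[0,0,1.5],[0,0,0],1.2],
    [[0,0,1],[0,0,0],1.2],
    [[0,0,0],[0,0,0],1.2],
    [[0,0,0],[0,0,0],1.2],
  ],
)

```text
time: 15.8
tcp_pos: [0.5613, 0.1687, 0.2601]
tool_rot: [[-0.098, 0.995, -0.0], [0.995, 0.098, 0.0], [0.0, 0.0, -1.0]]
force: [-0.8, -0.3, -1.3]
grip_width: 0.0172
grasp_force: 30.0
```

Run:
```python
from h import *
p=wshot('pics/w3.png');print(p)
im=cv2.imread('pics/w3.png')[60:300,130:390]
t=cv2.cvtColor(bot.read_camera("top"),cv2.COLOR_RGB2BGR);cv2.imwrite('pics/top3.png',t)
cv2.imwrite('pics/w3c.png',cv2.resize(im,None,fx=2.5,fy=2.5,interpolation=cv2.INTER_CUBIC))
```

```text
(array([0.56131424, 0.16870612, 0.26012948]), array([[-9.84150985e-02,  9.95145451e-01, -1.75725869e-05],
       [ 9.95145428e-01,  9.84151000e-02,  2.13932944e-04],
       [ 2.14623804e-04,  3.56695227e-06, -9.99999977e-01]]))
```

View pics/w3c.png

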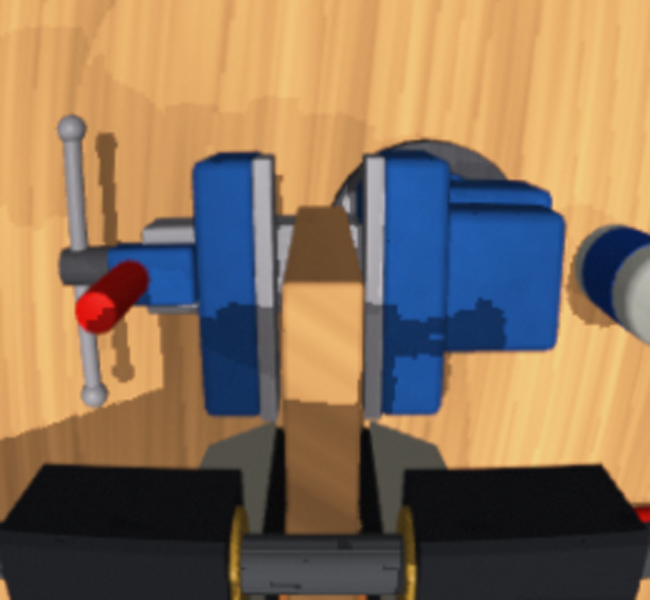

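The view shows the board held upright between the open jaws: gap edges at crop columns 273-279 (sliding) and 365-367 (fixed), and the board's lower end edge at (300..340, 207).

Run:
```python
from h import *
p=lpose('pics/w3.png')
w=lambda u,v,z:wray((130+u/2.5,60+v/2.5),z,p)
S=[w(273,156,.14),w(279,415,.14)];F=[w(365,156,.14),w(367,415,.14)]
for a,b in(S,F): d=a-b;print(a.round(4),b.round(4),np.linalg.norm(d).round(4),"yaw",np.degrees(np.arctan2(-d[0],d[1])))
g=(sum(S)+sum(F))/4;print("gap",g)
b=[w(300,207,.18),w(340,207,.18)];t=[w(284,283,.3),w(362,283,.3)]
b=[w(300,207,.18),w(340,207,.18)];t=[w(285,283,.3),w(362,283,.3)]
m=(b[0]+b[1])/2;mt=(t[0]+t[1])/2
print("board +y end low",m,np.linalg.norm(b[0]-b[1]),"top",mt,np.linalg.norm(t[0]-t[1]))
yv=np.array([-.098,.995,0]);print("centre",m-.045*yv,mt-.045*yv)
print("shift tool",p[1].T@(g-(m-.045*yv)))
```

```text
[0.5351 0.2264 0.14  ] [0.5475 0.109  0.14  ] 0.1181 yaw 6.026926372745002
[0.5736 0.2302 0.14  ] [0.588 0.113 0.14 ] 0.1181 yaw 7.013182891411534
gap [0.56104149 0.16963691 0.14      ]
board +y end low [0.55645081 0.21213448 0.18      ] 0.014859922103436478 top [0.55741477 0.21267894 0.3       ] 0.016507906541302804
centre [0.56086081 0.16735948 0.18      ] [0.56182477 0.16790394 0.3       ]
shift tool [0.00224001 0.0004038  0.04000048]
```

Gap and board agree within 2 mm. Lowering 2.5 cm puts the underside 15 mm above the jaw tops.

Request:
arm_command(
  commands=[
    [[0.1,0,0.7],[0,0,-0.3],1.2],
    [[0,0,0.7],[0,0,0],1.2],
    [[0,0,0.6],[0,0,0],1.2],
    [[0,0,0.4],[0,0,0],1.2],
    [[0,0,0],[0,0,0],1.2],
    [[0,0,0],[0,0,0],1.2],
    [[0,0,0],[0,0,0],1.2],
    [[0,0,0],[0,0,0],1.2],
    [[0,0,0],[0,0,0],1.2],
    [[0,0,0],[0,0,0],1.2],
  ],
)

```text
time: 16.9
tcp_pos: [0.5612, 0.1694, 0.2361]
tool_rot: [[-0.104, 0.995, 0.0], [0.995, 0.104, 0.0], [0.0, 0.0, -1.0]]
force: [0.0, -0.2, -1.8]
grip_width: 0.0172
grasp_force: 30.0
```

Run:
```python
from h import *
p=wshot('pics/w4.png')
a=cv2.imread('pics/w4.png')[60:300,130:390]
s=cv2.cvtColor(bot.read_camera("scene"),cv2.COLOR_RGB2BGR)[180:300,220:350]
cv2.imwrite('pics/w4c.png',np.hstack([cv2.resize(a,(390,360)),cv2.resize(s,(390,360))]))
```

```text
(no output)
```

View pics/w4c.png

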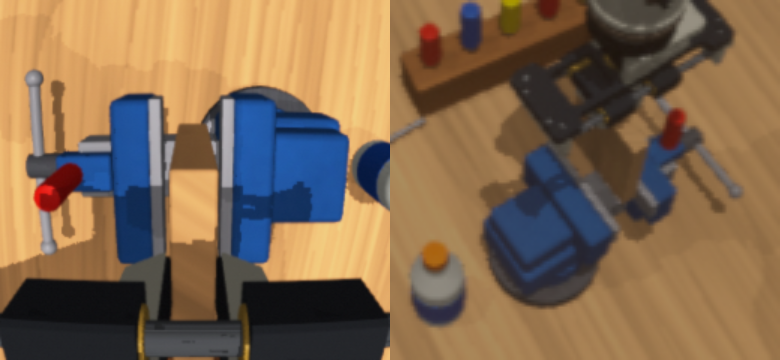

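The board hovers centred between the open jaws (left half: board's lower edge around (193,125), gap 163-221). It touches nothing else, so I hand the job in.

```bash
python3 -c "
from rig import bot
print(bot.finish_job())"
```

```text
the job is handed in; nothing more can be done
None
```

I opened the jaw to its stop and let it go, and handed the job in with the pine board held still about 15 mm above the open jaws, centred to about 2 mm and parallel to them by my measurements; no verdict came back.

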